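# Load the component test slide and hold it at the ball detent

## Task

Stand the red can capacitor upright in pocket 1 of the test slide (the pocket marked with one black dot) and let go of it, then stand the blue one in pocket 2 (two dots), each right down on the pocket's floor. Then grip the black knob and slide the carriage along its rail towards the orange test block until you feel the ball click into the notch, without running past it, and finish there still gripping the knob, with the ball in the notch and both capacitors standing in their pockets. Leave the yellow meter, the copper wire spool and the green tape where they are.

Things in the scene. Friction and masses are not known exactly. Their poses are not given: they have to be found in the camera images.
- cap_red: red can capacitor with a white band, an upright cylinder 25 mm in diameter and 50 mm tall, about 40 g, loose, standing on the bench; its foot has a 2 mm chamfer; origin at the centre of its underside, z up its axis
- cap_blue: blue can capacitor, otherwise the same as the red one
- rail: grey fixed rail of the test slide, 440 mm long along its own y, 70 mm wide, base 10 mm high, with a dark end stop 30 mm high at each end; origin at the centre of its underside on the bench; its y axis is the sliding direction and its +y is the way the carriage must go (to the robot's left)
- carriage: aluminium carriage that slides along the rail's y, with the two pockets, the knob and the ball arm on it; origin at the centre of its underside, 14 mm above the bench, 60 mm short of the rail's centre at its start end and 100 mm past it at the far stop (past the notch). It is 60 mm across, 200 mm along the rail and 24 mm thick; its level top lies 38 mm above the bench. It stays where it is left, with about 1.5 N of sliding friction
- pocket1 (a point): centre of the mouth of pocket 1 (one black dot beside it) in the carriage's top, 38 mm above the bench; a round blind hole 28 mm in diameter and 14 mm deep with a 1.5 mm chamfer; axes as the rail's. A seated capacitor stands out 36 mm
- pocket2 (a point): the same for pocket 2 (two black dots), 60 mm from pocket 1 along the rail's +y
- knob (a point): foot of the black upright round knob with an orange band fixed on the carriage's top, 18 mm in diameter and 40 mm tall; the point is the centre of its foot on the carriage's top, 38 mm above the bench; 75 mm from pocket 2 along the rail's +y; moves with the carriage
- ball (a point): centre of the spring-loaded steel ball (12 mm in diameter) under the blue arm on the carriage's far side, 50 mm across the rail from its centre line (rail's +x) and 40 mm behind the knob along the rail's y; moves with the carriage. A white line on top of the arm marks it
- index: orange test block fixed beside the rail on its far side, 50 mm along the rail; its foot is 10 mm high and its outer part, 30 to 66 mm out from the origin along the rail's +x, is 45 mm high; axes as the rail's. Origin on the bench, directly below the notch. A white line on its top marks the notch
- notch (a point): centre of the notch, where the ball's centre rests (20 mm above the bench), between two round ridges 9 mm before and behind it. Sliding on, the ball meets the first ridge about 18 mm before the notch, needs a push of about 8 N until the ridge's top, then drops in, pulling the carriage forward; leaving the notch takes about 8 N either way. Axes as the rail's
- meter: yellow multimeter lying on the bench, 70 x 130 x 33 mm, loose, not to be disturbed; origin at the centre of its underside
- spool: spool of copper wire standing on the bench, 52 mm in diameter and 50 mm tall, loose, not to be disturbed; origin at the centre of its underside
- tape: roll of green tape lying flat, 64 mm in diameter and 19 mm tall, loose, not to be disturbed; origin at the centre of its underside

How it is judged:
On the way, in this order (a step that is already met when the one before it is completed fails the run):
1. the red capacitor stands in pocket 1, let go (horizontal distance between cap_red and pocket1 below 0.004 m and z of cap_red in the frame of pocket1 below -0.011 m and angle between cap_red's own z axis and vertical below 0.12 rad and contact force between cap_red and the fingers below 0.05 N), for 0.2 s.
2. then the blue capacitor stands in pocket 2, let go, the red one still in pocket 1 (horizontal distance between cap_red and pocket1 below 0.004 m and z of cap_red in the frame of pocket1 below -0.011 m and angle between each of cap_red, cap_blue's own z axis and vertical below 0.12 rad and horizontal distance between cap_blue and pocket2 below 0.004 m and z of cap_blue in the frame of pocket2 below -0.011 m and contact force between cap_blue and the fingers below 0.05 N), for 0.2 s.
3. then the ball is in the notch, the knob gripped (y of ball in the frame of notch between -0.0025 and 0.0025 m and contact force between the fingers and carriage above 2 N and distance between the grasp point and knob below 0.06 m), for 0.2 s.
At the end, for the whole second after the job is handed in: for the last second the ball is within 2.5 mm of the notch and still (under 10 mm/s), the fingers hold the knob with over 2 N, and red is in pocket 1, blue in pocket 2: within 4 mm of its centre, foot at least 11 mm below the mouth, upright within 0.12 rad, not touched (all of step 2 and all of step 3 and linear speed of carriage below 0.01 m/s and contact force between cap_red and the fingers below 0.05 N); the arm keeps its last pose, push and grip.
It fails at once if the ball runs more than 13 mm past the notch, over the second ridge (y of ball in the frame of notch above 0.013 m).
It fails at once if the meter is moved more than 20 mm (distance of meter from where it was at the start of the episode above 0.02 m).
It fails at once if the wire spool is moved more than 20 mm (distance of spool from where it was at the start of the episode above 0.02 m).
It fails at once if the tape is moved more than 20 mm (distance of tape from where it was at the start of the episode above 0.02 m).
It also fails if it takes over 72 s, if anything falls off the work surface, if the arm or the gripper's body presses on something with over 40 N, if the wrist force passes 120 N, or if a joint passes its speed limit or range.

## Robot

A 6-joint arm with a two-finger parallel gripper is mounted at the origin on the work surface. World frame = base frame: x ahead of the robot, y to its left, z up, the work surface at z = 0. Lengths are in m, angles in rad, forces in N, time in s.
With the tool pointing down it reaches from about 0.275 to 0.875 m from the base axis. Payload 12.5 kg.
Tool frame: the origin (TCP) lies on the centre line of the jaws, within the pads' length; the fingertips stand r.finger_overhang ahead of it and the grasp point (between the pads) lies 3 mm ahead of it (r.finger_overhang is the distance from the TCP to the fingertips, in m); z points along the fingers, y is the line along which they close (so a half turn about z gives the same grasp; the last joint's range is limited). The gripper opens to 85 mm and grips with 20 to 120 N. Pads are 22 mm wide; open, the fingers measure 114 mm over their backs; the gripper's body (76 mm by 85 mm) begins 54 mm behind the grasp point. The pads swing forward as they close: fully open they stand 13 mm farther back than shut.
Start: joints at [-1.236, 0.351, 1.652, -0, 1.139, -0.085], TCP at [0.224, -0.502, 0.253] pointing down, gripper open.
Joint ranges: [-2.75, 2.75], [-0.79, 2.1], [0.01, 2.65], [-1.57, 4.71], [0.07, 3.14], [-2.87, 2.87]. Speed limits (rad/s): [2.22, 2.22, 2.79, 3.14, 3.14, 3.14].

## Interface

Orientations are given as a unit quaternion [x, y, z, w].
In Python, from cell import r, optics gives the robot as it stands. The module is installed in compiled form; this text tells all that it offers. Calls block until the motion is done:
- r.move_to(position, orientation): joint-space move of the TCP to a pose.
- r.move_linear(position, rot=None, vel=0.15): straight line of the TCP; rot=None keeps the orientation; vel is the mean speed in m/s.
- r.set_joints(angles): joint-space move.
- r.set_gripper(opening, squeeze=None): opening from 0.0 (shut) to 1.0 (fully open); squeeze is the grip in N (None keeps the last); returns when the fingers have stopped.
- r.sleep(seconds).
- r.inverse_kinematics(position, orientation): joint angles nearest the present ones, or None.
- optics.get_image(name): name is "side" or "top" or "wrist"; returns a dict with "pixels" (420x560x3 uint8, red, green, blue), "depth" (420x560 float32, m along the optical axis (not along the pixel's ray), 0 where there is no reading), "fx", "fy", "cx", "cy" (pixels), "D" ([k1, k2, p1, p2, k3] as OpenCV has them; the pictures are not rectified), "camera_from_world" (4x4, takes a point from world to camera coordinates); the wrist camera has in their place "mount" (4x4, takes a point from camera to tool coordinates, whose origin is the TCP and whose axes are the flange's). Camera axes: x right, y down, z forward; pixel columns grow to the right and rows downward; lengths in m; the calibration is good to about 2 mm. A picture is of the moment at which its call begins: read the wrist's pose just before it.
A pose or a line that the arm cannot do raises r.PlanningError and nothing moves.
- r.hand_in(): hands the job in; it is judged then, once.
Readings, each from a call of its own:
- r.current_t(): time.
- r.current_q(): joint angles.
- r.current_qvel(): joint speeds.
- r.current_effort(): joint torques, N m.
- r.current_tool_pos(): TCP position.
- r.current_ee_rot(): TCP orientation.
- r.current_contact_force(): force on the tool from outside, world axes, zero at the start.
- r.current_torque(): the same for the moment, N m.
- r.current_opening(): opening from 0.0 (shut) to 1.0 (fully open).
- r.current_finger_force(): force on a finger pad.
Only numpy, scipy, OpenCV 4.12 (cv2) and the standard library are available. Lean on these libraries where they do the work, as an engineer would, in place of code of your own. Each camera call takes 0.05 s, during which the arm holds its last target. There are 200 camera calls.

## Working session

There is one attempt and no reset: what is moved stays moved. The work goes in short steps, each a Python script; the robot and the scene stay as the last script left them, time stands still between calls to the robot, and variables do not carry over. Pictures are saved under pics/ and viewed, at most 10 in all, crops included, and the job is handed in when it is done.

```bash
mkdir -p pics; ls; cat > h.py <<'E'
import numpy as np, cv2
from cell import r, optics
from scipy.spatial.transform import Rotation as R
def save(im,name): cv2.imwrite('pics/'+name+'.png',cv2.cvtColor(im['pixels'],cv2.COLOR_RGB2BGR))
def shot(name):
    p=np.array(r.current_tool_pos());q=r.current_ee_rot()
    im=optics.get_image(name)
    if name=='wrist':
        T=np.eye(4);T[:3,:3]=R.from_quat(q).as_matrix();T[:3,3]=p
        im['wfc']=T@np.array(im['mount'])
    else: im['wfc']=np.linalg.inv(np.array(im['camera_from_world']))
    return im
def ray(im,px,z):
    K=np.array([[im['fx'],0,im['cx']],[0,im['fy'],im['cy']],[0,0,1]])
    n=cv2.undistortPoints(np.array(px,float).reshape(-1,1,2),K,np.array(im['D'],float)).reshape(-1,2)
    d=np.c_[n,np.ones(len(n))]@im['wfc'][:3,:3].T;o=im['wfc'][:3,3]
    return o+d*((z-o[2])/d[:,2])[:,None]
def proj(im,P):
    K=np.array([[im['fx'],0,im['cx']],[0,im['fy'],im['cy']],[0,0,1]])
    c=np.linalg.inv(im['wfc'])
    return cv2.projectPoints(np.array(P,float).reshape(-1,1,3),cv2.Rodrigues(c[:3,:3])[0],c[:3,3],K,np.array(im['D'],float))[0].reshape(-1,2)
E
python3 - <<'E'
from h import *
for n in ('top','side'):
    im=shot(n);save(im,n+'0');print(n,im['wfc'].round(3).tolist(),im['fx'])
print(r.finger_overhang,r.current_ee_rot(),r.current_t(),shot('wrist')['mount'])
E
```

```text
pics
top [[-0.019, -0.993, 0.115, 0.411], [-1.0, 0.019, -0.008, -0.038], [0.006, -0.116, -0.993, 1.26], [0.0, 0.0, 0.0, 1.0]] 514.9642747198261
side [[-0.989, -0.107, 0.1, 0.429], [-0.145, 0.605, -0.783, 0.889], [0.023, -0.789, -0.614, 0.782], [0.0, 0.0, 0.0, 1.0]] 513.3286083101694
0.022 [ 9.78054616e-01  2.08348038e-01 -6.03335546e-05 -5.10051540e-04] 0.1 [[-9.54148441e-04 -9.52123388e-01 -3.05712517e-01  7.91390380e-02]
 [ 9.99999543e-01 -9.28287017e-04 -2.29968422e-04  1.89602210e-03]
 [-6.48306483e-05 -3.05712597e-01  9.52123838e-01 -1.20049073e-01]
 [ 0.00000000e+00  0.00000000e+00  0.00000000e+00  1.00000000e+00]]
```

```bash
sleep 1
```

```text
(no output)
```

View pics/top0.png

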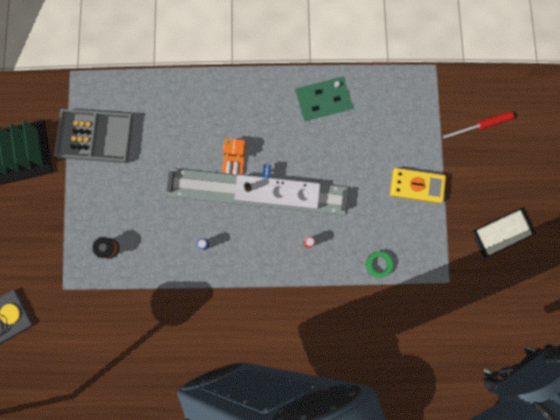

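View pics/side0.png

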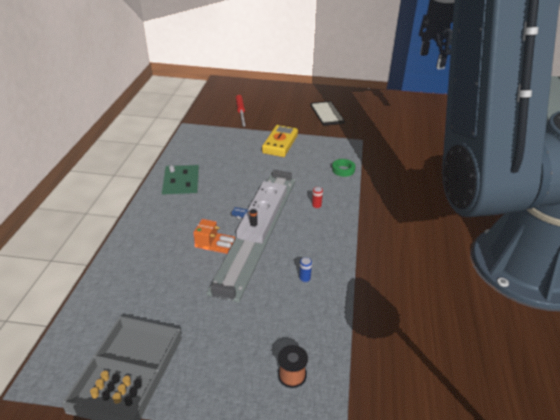

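```bash
python3 - <<'E'
from h import *
im=shot('top')
for n,px,z in [('red',(309,242),.05),('blue',(203,244),.05),('p1',(303,193),.038),('p2',(279,190),.038),('knob',(247,187),.078),('notch',(234,145),.045)]:
    print(n,ray(im,px,z)[0].round(4))
rot=R.from_quat(r.current_ee_rot()); print(rot.as_matrix().round(3).tolist())
q=R.from_euler('xyz',[np.pi,0,0])
# view from above carriage; camera sits at +x tool side
c=ray(im,(275,195),.04)[0]
for yaw in (0,np.pi):
    o=(R.from_euler('z',yaw)*q).as_quat()
    t=np.array([c[0],c[1],0.33])
    for dx in (-.12,-.06,.0):
        print(yaw,dx,r.inverse_kinematics((t+[dx,0,0]).tolist(),o.tolist()))
E
```

```text
red [ 0.4818 -0.129   0.05  ]
blue [0.4818 0.1205 0.05  ]
p1 [ 0.6005 -0.1186  0.038 ]
p2 [ 0.6089 -0.0611  0.038 ]
knob [0.6108 0.0139 0.078 ]
notch [0.7199 0.0455 0.045 ]
[[0.913, 0.408, -0.0], [0.408, -0.913, 0.001], [0.0, -0.001, -1.0]]
0 -0.12 [-2.04328112e-01  1.45631889e-01  1.72437853e+00 -4.44089210e-16
  1.27158223e+00  1.36646821e+00]
0 -0.06 [-1.81632941e-01  2.61789301e-01  1.58021492e+00 -4.44089210e-16
  1.29958844e+00  1.38916339e+00]
0 0.0 [-1.63463760e-01  3.77777126e-01  1.42134616e+00 -4.44089210e-16
  1.34246937e+00  1.40733257e+00]
3.141592653589793 -0.12 [-0.20432811  0.14563189  1.72437853  0.          1.27158223 -1.77512444]
3.141592653589793 -0.06 [-0.18163294  0.2617893   1.58021492  0.          1.29958844 -1.75242927]
3.141592653589793 0.0 [-0.16346376  0.37777713  1.42134616  0.          1.34246937 -1.73426009]
```

```bash
cat >> h.py <<'E'
def ori(yaw): return (R.from_euler('z',yaw)*R.from_euler('x',np.pi)).as_quat().tolist()
E
python3 - <<'E'
from h import *
r.move_to([.55,-.04,.33],ori(1.49))
im=shot('wrist');save(im,'w1');np.savez('w1.npz',**im)
print(im['fx'],im['wfc'].round(3).tolist(),r.current_t())
E
```

```text
359.77204200407573 [[0.997, -0.079, -0.026, 0.558], [-0.083, -0.949, -0.305, 0.036], [-0.0, 0.306, -0.952, 0.45], [0.0, 0.0, 0.0, 1.0]] 2.3
```

View pics/w1.png

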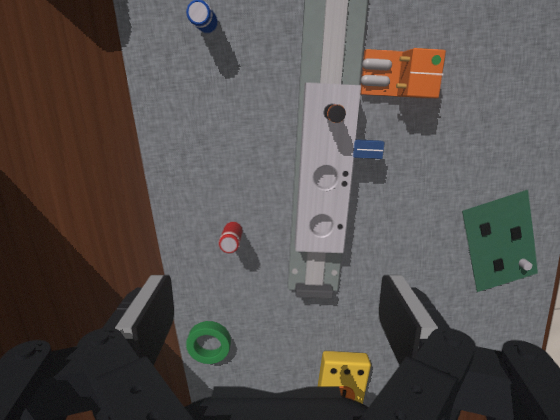

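```bash
python3 - <<'E'
from h import *
im=dict(np.load('w1.npz'))
for n,px,z in [('red',(229,244),.05),('blue',(199,14),.05),('p1',(321,225),.038),('p2',(326,178),.038),('knob',(336,112.5),.078),('notch',(427,73),.045),('ball',(369,150),.045),
 ('c',(308,84),.038),('c',(360,86),.038),('c',(344,252),.038),('c',(298,250),.038)]:
    print(n,ray(im,px,z)[0].round(4))
a=ray(im,(229,244),.05)[0]; p=(ray(im,(321,225),.038)[0]+ray(im,(326,178),.038)[0])/2
out=[]
for n,t in (('red',a),('pk',p)):
    r.move_to([t[0],t[1],.2],ori(1.49)); r.sleep(.2)
    i=shot('wrist'); np.savez(n+'.npz',**i); out.append(i['pixels'])
o=np.vstack([cv2.resize(x[:400],(400,286)) for x in out])
cv2.imwrite('pics/m1.png',cv2.cvtColor(np.hstack([out[0][:, :400],out[1][:,160:]]),cv2.COLOR_RGB2BGR)); print(r.current_t())
E
```

```text
red [ 0.487  -0.1313  0.05  ]
blue [0.4868 0.1207 0.05  ]
p1 [ 0.5999 -0.1206  0.038 ]
p2 [ 0.6084 -0.0625  0.038 ]
knob [0.6164 0.0135 0.078 ]
notch [0.7207 0.0455 0.045 ]
ball [ 0.6573 -0.0325  0.045 ]
c [0.5934 0.0438 0.038 ]
c [0.65   0.0373 0.038 ]
c [ 0.6271 -0.1591  0.038 ]
c [ 0.5698 -0.1515  0.038 ]
4.075
```

View pics/m1.png

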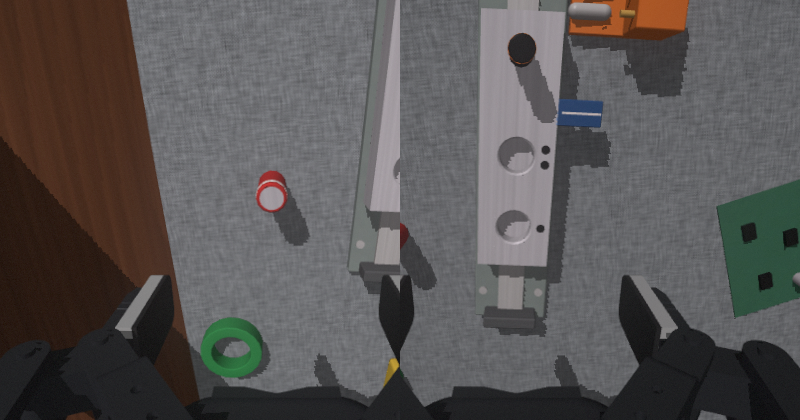

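```bash
python3 - <<'E'
from h import *
a=dict(np.load('red.npz')); b=dict(np.load('pk.npz'))
def disc(im,box,z,R0):
    x0,y0,x1,y1=box; g=cv2.cvtColor(im['pixels'],cv2.COLOR_RGB2GRAY)[y0:y1,x0:x1]
    g=cv2.resize(g,None,fx=4,fy=4,interpolation=cv2.INTER_CUBIC)
    c=cv2.HoughCircles(cv2.GaussianBlur(g,(0,0),3),cv2.HOUGH_GRADIENT,1.5,40,param1=60,param2=15,minRadius=int(4*R0*.8),maxRadius=int(4*R0*1.2))
    px=c[0][:2,:2]/4+[x0-.375,y0-.375]; print(px.round(1).tolist(),(c[0][:2,2]/4).round(1),ray(im,px,z).round(4).tolist())
hsv=cv2.cvtColor(a['pixels'],cv2.COLOR_RGB2HSV)
m=((hsv[...,1]>120)&((hsv[...,0]<8)|(hsv[...,0]>172))).astype(np.uint8); m[:150]=0;m[230:]=0;m[:,:240]=0;m[:,300:]=0
cn=max(cv2.findContours(m,cv2.RETR_EXTERNAL,cv2.CHAIN_APPROX_NONE)[0],key=len); print('red bbox',cv2.boundingRect(cn), a['fx']*.025/.27)
disc(a,(250,170,295,220),.05,14)
disc(b,(245,200,300,250),.038,17.5)
disc(b,(248,130,305,180),.038,17.5)
h=cv2.cvtColor(b['pixels'],cv2.COLOR_RGB2HSV); 
m=((h[...,2]>140)&(h[...,1]<40)).astype(np.uint8)
E=[]
for y in range(60,255,5):
    xs=np.flatnonzero(m[y,220:345])+220
    E.append((xs[0]-.5,xs[-1]+.5,y))
E=np.array(E);
for k in (0,1):
    P=ray(b,E[:,[k,2]],.038); f=np.polyfit(P[:,1],P[:,0],1)
    for _ in range(3):
        res=P[:,0]-np.polyval(f,P[:,1]); ok=abs(res)<max(.0008,np.median(abs(res))); f=np.polyfit(P[ok,1],P[ok,0],1)
    print(f, np.polyval(f,[-.12,-.0625,.0135]).round(4),ok.sum())
cv2.imwrite('pics/z.png',cv2.cvtColor(np.hstack([cv2.resize(a['pixels'][165:225,240:305],(390,360),interpolation=cv2.INTER_CUBIC),cv2.resize(b['pixels'][130:250,245:310],(390,720),interpolation=cv2.INTER_CUBIC)[::2,::1][:360]]),cv2.COLOR_RGB2BGR))
E
```

```text
red bbox (256, 182, 31, 30) 33.31222611148849
[[270.8, 195.3], [273.1, 184.4]] [14.2 12.7] [[0.486, -0.1294, 0.05], [0.4885, -0.1209, 0.05]]
[[272.6, 227.6]] [17.9] [[0.5998, -0.1216, 0.038]]
[[276.3, 155.3], [283.8, 168.8]] [19.1 16.8] [[0.6079, -0.0613, 0.038], [0.613, -0.0725, 0.038]]
[0.1230205  0.58565594] [0.5709 0.578  0.5873] 39
[0.12892394 0.64552565] [0.6301 0.6375 0.6473] 39
```

```bash
cat >> h.py <<'E'
Y=np.pi/2-.125
P1=np.array([.6003,-.1212]);P2=np.array([.6078,-.0617]);KN=np.array([.6172,.0127])
RY=np.array([.125,.992]);RX=np.array([.992,-.125])
E
python3 - <<'E'
from h import *
c=[.4863,-.1302]
r.set_gripper(.6,30)
r.move_to([*c,.12],ori(Y)); r.move_linear([*c,.043],vel=.12)
r.set_gripper(0,30); print(r.current_opening(),r.current_finger_force(),r.current_tool_pos())
r.move_linear([*c,.11],vel=.15)
r.move_to([*P1,.11],ori(Y)); r.sleep(.2)
im=shot('wrist');save(im,'w3');np.savez('w3.npz',**im);print(r.current_opening(),r.current_contact_force(),r.current_tool_pos(),r.current_t())
E
```

```text
0.2809544899818327 29.471654904140223 [ 0.486725   -0.1303443   0.04378137]
0.2829683551504063 [-0.24257471  0.32280887 -0.16408991] [ 0.59957022 -0.12138759  0.10995247] 7.675
```

View pics/w3.png

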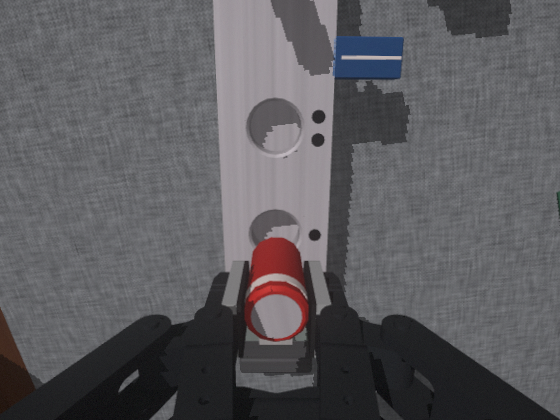

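```bash
python3 - <<'E'
from h import *
im=dict(np.load('w3.npz'));g=im['pixels'].astype(int)
m=((g[...,0]>120)&(g[...,1]<70)).astype(np.uint8)
ys,xs=np.nonzero(m[285:345,230:320]);ys+=285;xs+=230
print('rim x',xs.min(),xs.max(),'ymax',ys.max(), [(y,xs[ys==y].min(),xs[ys==y].max()) for y in (295,305,312,320,330)])
f=proj(im,[[.59957,-.1214,.1165]]+[[.59957+.0125*np.cos(t),-.1214+.0125*np.sin(t),.1165] for t in np.linspace(0,6.28,13)]);print('pred c',f[0],f[1:].min(0),f[1:].max(0))
f=proj(im,[[*P1,.038],[*P2,.038]]+[[P1[0]+.0155*RY[0],P1[1]+.0155*RY[1],.038],[P2[0]+.0155*RY[0],P2[1]+.0155*RY[1],.038],[P2[0]-.0155*RY[0],P2[1]-.0155*RY[1],.038]]+[[*(P2+.0155*s*RX),.038] for s in(1,-1)]);print(f.round(1))
gg=cv2.cvtColor(im['pixels'],cv2.COLOR_RGB2GRAY)
print(gg[90:170,275].tolist());print(gg[205:216,275].tolist());print(gg[128,240:310].tolist())
E
```

```text
rim x 248 305 ymax 340 [(295, np.int64(250), np.int64(300)), (305, np.int64(299), np.int64(303)), (312, np.int64(302), np.int64(304)), (320, np.int64(302), np.int64(304)), (330, np.int64(297), np.int64(299))]
pred c [272.05881527 314.92293742] [238.43227888 285.08756181] [305.9745101  342.87966842]
[[274.9 234.6]
 [274.6 127.9]
 [274.8 208.8]
 [274.6  97.1]
 [274.7 157.3]
 [304.2 127.9]
 [245.  127.9]]
[154, 150, 152, 150, 152, 151, 152, 128, 95, 79, 82, 87, 89, 91, 91, 89, 91, 91, 88, 88, 91, 90, 88, 88, 90, 87, 91, 88, 90, 90, 90, 90, 89, 91, 90, 91, 147, 147, 148, 147, 147, 148, 146, 146, 146, 147, 146, 148, 146, 146, 146, 147, 146, 146, 146, 146, 147, 145, 145, 145, 145, 139, 139, 138, 150, 167, 171, 167, 149, 148, 149, 148, 147, 149, 149, 149, 147, 148, 147, 148]
[147, 149, 148, 141, 108, 82, 88, 88, 88, 88, 87]
[155, 154, 153, 154, 152, 135, 110, 100, 95, 82, 79, 85, 88, 90, 89, 89, 91, 93, 90, 92, 91, 90, 90, 92, 91, 89, 89, 89, 90, 92, 92, 93, 126, 150, 148, 148, 148, 149, 148, 150, 152, 152, 152, 149, 149, 148, 149, 149, 148, 145, 143, 144, 147, 150, 153, 156, 152, 152, 152, 142, 119, 116, 136, 144, 145, 147, 150, 150, 150, 150]
```

```bash
python3 - <<'E'
from h import *
im=dict(np.load('w3.npz'));g=im['pixels'].astype(int)
m=((g[...,0]>90)&(g[...,1]<70)&(g[...,0]>2*g[...,1]))
for y in (238,240,245,250,255,260,265,270,290,298,335,340):
    xs=np.flatnonzero(m[y,225:325])+225; print(y,xs.min() if len(xs) else 0,xs.max() if len(xs) else 0,len(xs))
t=np.array([.59957,-.1214])
def sil(z,s): 
    a=np.linspace(0,6.28,40); return proj(im,np.c_[t[0]+s*np.cos(a),t[1]+s*np.sin(a),0*a+z])
for z,s in ((.067,.0105),(.069,.0125),(.08,.0125),(.09,.0125),(.117,.0125)):
    f=sil(z,s); print(z,f.min(0).round(1),f.max(0).round(1), f[f[:,0].argmin()].round(),f[f[:,0].argmax()].round())
E
```

```text
238 269 283 15
240 264 286 23
245 258 293 36
250 254 296 43
255 253 296 44
260 252 296 45
265 251 297 46
270 252 297 46
290 253 298 46
298 248 303 25
335 290 293 4
340 274 279 6
0.067 [252.1 237.3] [294.3 275.7] [252. 258.] [294. 258.]
0.069 [247.8 235. ] [298.6 281.1] [248. 260.] [299. 259.]
0.08 [246.  244.1] [299.9 292.6] [246. 270.] [300. 270.]
0.09 [244.2 253.4] [301.4 304.3] [244. 281.] [301. 281.]
0.117 [238.  285.6] [306.2 343.9] [238. 317.] [306. 317.]
```

```bash
python3 - <<'E'
import cv2
i=cv2.imread('pics/w3.png'); cv2.imwrite('pics/z3.png',cv2.resize(i[225:355,215:340],(625,600),interpolation=cv2.INTER_CUBIC))
E
```

```text
(no output)
```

View pics/z3.png

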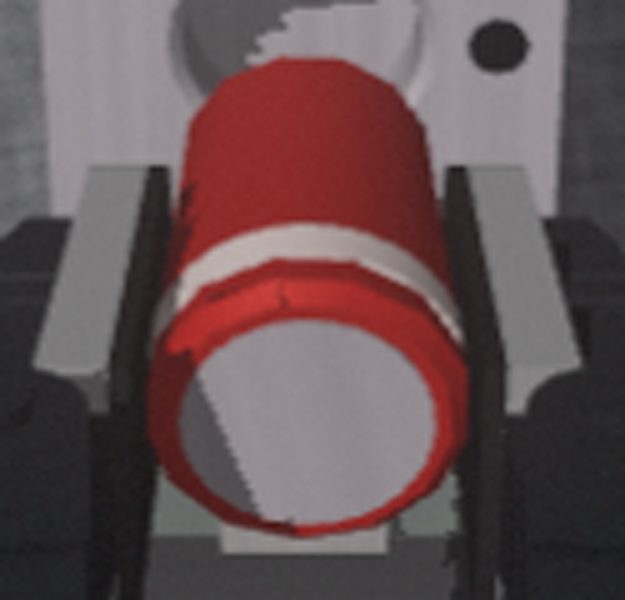

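```bash
cat >> h.py <<'E'
def down(xy,z0,z1,lim=8,step=.003):
    r.move_linear([*xy,z0],vel=.12); r.sleep(.1); f0=np.array(r.current_contact_force())
    for z in np.arange(z0-step,z1-1e-6,-step):
        r.move_linear([*xy,z],vel=.04); f=np.array(r.current_contact_force())-f0
        p=np.array(r.current_tool_pos());print(z.round(4),p.round(4),f.round(1))
        if abs(f[2])>lim: return False
    return True
E
python3 - <<'E'
from h import *
print(down(P1,.086,.068),r.current_opening(),r.current_t())
E
```

```text
0.083 [ 0.6003 -0.1212  0.0831] [ 0.4 -0.1  0.3]
0.08 [ 0.6002 -0.1211  0.0798] [0.2 1.1 0.2]
0.077 [ 0.6001 -0.1212  0.0767] [-0.7  0.7  0.3]
0.074 [ 0.6002 -0.1212  0.0737] [-1.   1.  -0.1]
0.071 [ 0.6003 -0.1212  0.0708] [-0.4  0.  -0.2]
0.068 [ 0.6003 -0.1212  0.0679] [-0.6  0.5 -0. ]
True 0.2777429297039265 9.625
```

```bash
python3 - <<'E'
from h import *
r.move_linear([*P1,.0672],vel=.04); print(r.current_contact_force())
r.set_gripper(.55,30); r.move_linear([*P1,.13],vel=.15)
r.move_to([.4865,.1205,.2],ori(1.49)); r.sleep(.2)
a=shot('wrist');np.savez('blue.npz',**a);save(a,'w4')
hsv=cv2.cvtColor(a['pixels'],cv2.COLOR_RGB2HSV)
m=((hsv[...,1]>120)&(hsv[...,0]>105)&(hsv[...,0]<130)&(hsv[...,2]>50)).astype(np.uint8)
m[:, :200]=0;m[:,350:]=0
for c in cv2.findContours(m,cv2.RETR_EXTERNAL,cv2.CHAIN_APPROX_NONE)[0]:
    if len(c)>20: print(cv2.boundingRect(c))
print(r.current_t())
E
```

```text
[-3.84424729  0.80494232  5.96824324]
(257, 177, 31, 31)
(260, 167, 26, 13)
12.1083
```

View pics/w4.png

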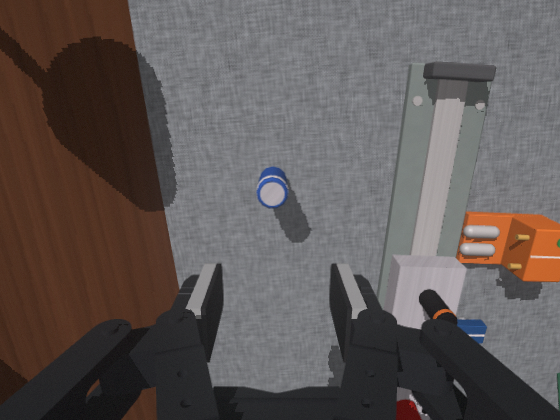

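```bash
python3 - <<'E'
from h import *
a=dict(np.load('blue.npz')); c=ray(a,(272,192.3),.05)[0][:2]; print(c)
r.move_to([*c,.12],ori(Y)); r.move_linear([*c,.043],vel=.12)
r.set_gripper(0,30); print(r.current_opening(),r.current_finger_force(),r.current_tool_pos())
r.move_linear([*c,.14],vel=.15)
r.move_to([*P2,.14],ori(Y)); r.sleep(.2)
im=shot('wrist');save(im,'w5');np.savez('w5.npz',**im);print(r.current_opening(),r.current_tool_pos(),r.current_t())
E
```

```text
[0.48570275 0.12405183]
0.276726000838821 29.207199764705365 [0.48620662 0.12419054 0.04384968]
0.2814971499861162 [ 0.60757601 -0.06055915  0.14015002] 15.575
```

View pics/w5.png

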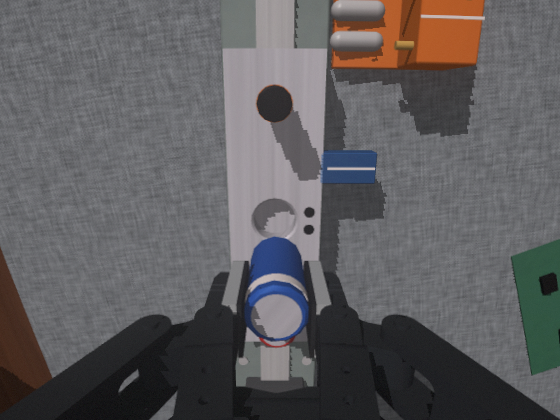

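```bash
python3 - <<'E'
from h import *
im=dict(np.load('w5.npz'))
print(proj(im,[[*P2,.038],[*(P2+.0155*RY),.038],[*KN,.078]]).round(1)) # seen: p2 rim top ~198, knob (274,103)
g=cv2.cvtColor(im['pixels'],cv2.COLOR_RGB2GRAY); print(g[190:206,275])
print(down(P2,.086,.068),r.current_opening(),r.current_t())
E
```

```text
[[274.2 219.6]
 [274.2 196.8]
 [273.8 101.7]]
[156 157 157 155 154 155 157 148 121  86  91  90  91  91  91  91]
0.083 [ 0.6078 -0.0617  0.0832] [-0.8  0.3 -0.7]
0.08 [ 0.6077 -0.0617  0.0798] [-0.7  1.2 -0.4]
0.077 [ 0.6077 -0.0617  0.0767] [-0.7 -0.8 -0.2]
0.074 [ 0.6077 -0.0617  0.0738] [-0.4 -0.6 -0.7]
0.071 [ 0.6078 -0.0617  0.0708] [0.1 0.1 0.1]
0.068 [ 0.6079 -0.0617  0.0679] [0.3 0.1 0.1]
True 0.28107622691446504 17.775
```

```bash
python3 - <<'E'
from h import *
im=dict(np.load('w5.npz'))
n=ray(im,(452,17),.045)[0][:2]; w=dict(np.load('w1.npz')); n2=ray(w,(427,73),.045)[0][:2]
print(n,n2,(n-KN)@RY+.04,(n2-KN)@RY+.04, (ray(im,(350,168),.045)[0][:2]-KN)@RY,(ray(im,(274,103),.078)[0][:2]-KN)@RY)
r.move_linear([*P2,.0672],vel=.04); print(r.current_contact_force())
r.set_gripper(.55,60); r.move_linear([*P2,.14],vel=.15)
r.move_to([*KN,.17],ori(-.125)); r.sleep(.2)
im=shot('wrist');save(im,'w6');np.savez('w6.npz',**im);print(r.current_tool_pos(),r.current_t())
print(proj(im,[[*KN,.078],[*P1,.074],[*P2,.074],[*n,.045]]).round(1))
E
```

```text
[0.7198807  0.04558619] [0.72072619 0.04549109] 0.08545818541843384 0.0854695351121477 -0.03926267137896932 -0.0006157649830155278
[-1.95302196  1.54131866  8.38820043]
[0.61717446 0.01260141 0.16991848] 20.7583
[[274.  227.3]
 [481.4 224.7]
 [390.7 225. ]
 [202.9  65.8]]
```

View pics/w6.png

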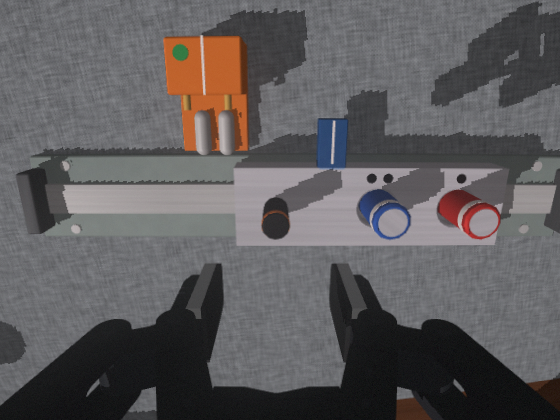

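```bash
python3 - <<'E'
from h import *
z=.07
r.move_linear([*KN,z],vel=.12); r.set_gripper(0,60)
print(r.current_opening(),r.current_finger_force(),r.current_tool_pos())
r.move_linear([*(KN+.058*RY),z],vel=.06); r.sleep(.1)
def st(d):
    p=np.array(r.current_tool_pos());f=np.array(r.current_contact_force())
    print(round(d,4),round(float((p[:2]-KN)@RY),4),'Fy',round(float(f[:2]@RY),1),'Fx',round(float(f[:2]@RX),1),'Fz',round(f[2],1))
    return f[:2]@RY
st(.058)
for d in np.arange(.061,.0791,.002):
    r.move_linear([*(KN+d*RY),z],vel=.03); r.sleep(.1); st(d)
print(r.current_opening(),r.current_finger_force(),r.current_t())
E
```

```text
0.19179459900263415 58.37173819541931 [0.61753418 0.01269636 0.07082422]
0.058 0.0583 Fy 2.2 Fx -1.0 Fz 7.1
0.061 0.0613 Fy 1.9 Fx -1.2 Fz 6.0
0.063 0.0632 Fy 1.0 Fx -2.1 Fz 5.3
0.065 0.0652 Fy 0.4 Fx -1.4 Fz 6.1
0.067 0.0672 Fy 0.9 Fx -1.1 Fz 5.9
0.069 0.069 Fy -2.2 Fx -2.1 Fz 6.4
0.071 0.0706 Fy -3.7 Fx -2.0 Fz 7.7
0.073 0.0726 Fy -3.0 Fx -2.3 Fz 7.3
0.075 0.0748 Fy -2.4 Fx -1.8 Fz 6.4
0.077 0.077 Fy -0.8 Fx -1.5 Fz 6.4
0.079 0.0792 Fy 0.9 Fx -2.0 Fz 5.7
0.1932268467490808 58.79000544548035 26.8417
```

```bash
python3 - <<'E'
from h import *
z=.07
for d in np.arange(.080,.0871,.001):
    r.move_linear([*(KN+d*RY),z],vel=.03); r.sleep(.15)
    p=np.array(r.current_tool_pos());f=np.array(r.current_contact_force())
    print(round(d,4),round(float((p[:2]-KN)@RY),4),'Fy',round(float(f[:2]@RY),1))
im=shot('wrist');save(im,'w7');np.savez('w7.npz',**im)
print(r.current_opening(),r.current_finger_force(),r.current_t())
E
```

```text
0.08 0.0802 Fy 0.7
0.081 0.0813 Fy 2.2
0.082 0.0824 Fy 1.9
0.083 0.0836 Fy 3.8
0.084 0.0847 Fy 2.8
0.085 0.0858 Fy 5.3
0.086 0.0866 Fy 3.6
0.087 0.087 Fy -0.6
0.18517181172691927 58.94295573234558 30.0917
```

View pics/w7.png

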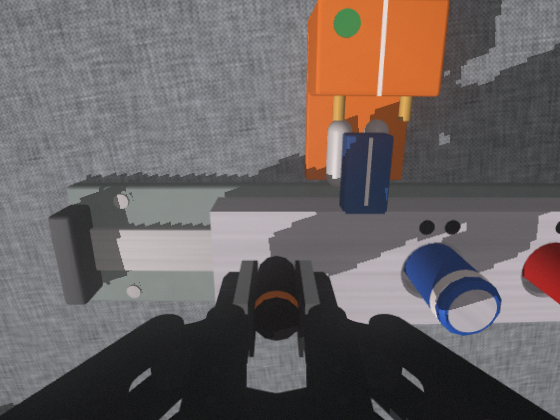

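```bash
python3 - <<'E'
from h import *
im=dict(np.load('w7.npz')); D=im['depth']
K=np.array([[im['fx'],0,im['cx']],[0,im['fy'],im['cy']],[0,0,1]])
for n,px in (('notch',(383,50)),('notch',(381,80)),('ball',(369,150)),('ball',(367,195)),('car',(330,300)),('car',(230,240))):
    d=np.median(D[px[1]-3:px[1]+4,px[0]-3:px[0]+4])
    u=cv2.undistortPoints(np.array([[px]],float),K,im['D'].astype(float)).ravel()
    w=im['wfc']@np.array([u[0]*d,u[1]*d,d,1]); print(n,w[:3].round(4),((w[:2]-KN)@RY).round(4))
for k in range(4):
    r.sleep(.3); p=np.array(r.current_tool_pos());f=np.array(r.current_contact_force())
    print(round(float((p[:2]-KN)@RY),4),(f[:2]@RY).round(1))
E
```

```text
notch [0.7188 0.0457 0.0451] 0.0454
notch [0.708  0.047  0.0451] 0.0453
ball [0.6802 0.0513 0.0377] 0.0462
ball [0.6603 0.0531 0.0375] 0.0455
car [0.6345 0.0773 0.0771] 0.0663
car [0.6467 0.1169 0.0376] 0.1071
0.087 -0.6
0.087 -0.1
0.087 -0.5
0.087 -1.2
```

```bash
python3 -c "
from h import *
print(r.current_finger_force(),r.hand_in())"
```

```text
the job is handed in; nothing more can be done
58.942240476608276 None
```

The job is handed in: both capacitors stand in their pockets (red in 1, blue in 2), and the ball measured within about 1 mm of the notch with the knob still gripped at about 59 N; `r.hand_in()` returned no verdict.

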